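# Reset the brooder alarm under its push-latch cover

## Robot

A 6-joint arm with a two-finger parallel gripper is mounted at the origin on the work surface. World frame = base frame: x ahead of the robot, y to its left, z up, the work surface at z = 0. Lengths are in mm, angles in rad, forces in N, time in s.
With the tool pointing down it reaches from about 275 to 775 mm from the base axis. Payload 14.6 kg.
Tool frame: the origin (TCP) lies at the very end of the fingers, on their centre line; the grasp point (between the pads) lies 19 mm behind it; z points along the fingers, y is the line along which they close (so a half turn about z gives the same grasp; the last joint's range is limited). The gripper opens to 85 mm and grips with 20 to 120 N. Pads are 22 mm wide; open, the fingers measure 114 mm over their backs; the gripper's body (76 mm by 85 mm) begins 54 mm behind the grasp point. The pads swing forward as they close: fully open they stand 13 mm farther back than shut.
Start: joints at [-1.346, 0.263, -0.048, 1.259, 0, 1.415], TCP at [194.63, -487.593, 201.778] pointing down, gripper open.
Joint ranges: [-2.65, 2.65], [-0.89, 1.7], [-1.18, 1.37], [-2.13, 2.11], [-1.35, 1.29], [-3.14, 3.14]. Speed limits (rad/s): [1.89, 1.89, 2.57, 2.79, 3.14, 3.14].

## Interface

Orientations are given as a rotation vector (axis times angle).
In Python, from workcell import sense, grab_frame, calibration, job gives the robot as it stands. The module is installed in compiled form; this text tells all that it offers.
- The arm moves only by the tool arm_command, never from a script. Its argument "series" is a list of rows, each a list of 7 numbers: the opening, from -1 (shut) to 1 (fully open), so that 0 is half open, then the shift along the tool's x, y, z in units of 6 cm (1.0 is 6 cm), then the turn, a rotation vector about the tool's x, y, z in units of 5 degrees (1.0 is 5 degrees). A call has exactly 8 rows; each row shifts and turns the commanded pose from where the row before left it, along the tool's axes as they then stand; what a row does not reach is not made up. A row lasts 1/8 s, in which the tool goes at most 62.5 mm and 10.7 degrees, less where a joint would pass 70% of its speed; a pose out of reach is approached as far as the arm can. A call with a number of a shift or a turn outside -1 to 1 is refused whole. A call with a gripper value outside its range is refused whole. The fingers move at their own pace and stop on an object; "squeeze" is the grip in N (left out, the last holds). Time passes only in rows, so rows that do not move let the fingers close, or fill a call up. It gives the time, the measured TCP pose, the force, the opening and the grip force at its end, in the units of the state.
- sense(): the state, without advancing time (a new reading comes with each control period).
- grab_frame(name): name is "scene" or "top"; returns (picture, depth): 480x640x3 uint8, red, green, blue; 480x640 float32, mm along the optical axis (not along the pixel's ray), 0 where there is no reading.
- calibration(name): a dict with "camera_matrix" (3x3 intrinsics, pixels), "cam_to_world" (4x4, takes a point from camera to world coordinates). Camera axes: x right, y down, z forward; pixel columns grow to the right and rows downward; lengths in mm; the calibration is good to about 2 mm. A picture is of the moment at which its call begins. calibration takes no time and is no camera call.
- job.job_done(): hands the job in; it is judged then, once.
The state is a dict: "time": time; "qpos": joint angles; "dq": joint speeds; "joint_efforts": joint torques, N m; "position": TCP position; "orientation": TCP orientation; "wrist_force": force on the tool from outside, world axes, zero at the start; "wrist_torque": the same for the moment, N m; "gripper_width": finger opening in mm; "grip_force": force on a finger pad.
Only numpy, scipy, OpenCV 4.12 (cv2) and the standard library are available. Lean on these libraries where they do the work, as an engineer would, in place of code of your own. Each camera call takes 0.05 s, during which the arm holds its last target. There are 200 camera calls.

## Task

Reset the alarm on the white brooder control box using only your fingertips: press its blue push-latch cover down so that it pops open, press the red button inside fully down for a moment, then swing the cover back down and press it home so that it latches shut again. Do not lift the box or push it out of its place, and leave the other things on the table where they are.

Things in the scene. Friction and masses are not known exactly. Their poses are not given: they have to be found in the camera images.
- console: Brooder control box: loose white plastic box on rubber feet, 150 mm (x) by 180 mm (y) by 72 mm tall, 1.5 kg. Origin: centre of its underside; z up; vents on its -x side. The cover's hinge runs along the box's x near its +y side; the cover's free edge is towards -y. Between hinge and +y side: a grey strip with an orange and two green lamps.
- cover (a joint): Angle of the sprung blue cover (rad): 0 latched shut (up to 0.02), 1.9 fully open (leaning back past upright). Push-push latch: pressed on its white spot 8 mm, to the stop at -0.104 (1 to 5 N; short of -0.09 may not work) and let go, it springs open in 1.5 s. To shut: swing it down (under 2 N) by its outer face, press the spot to the stop, let go: it stays at 0. One more press opens it.
- cover_press (a point): Middle of the round white spot (22 mm) on the cover's outer face, 82 mm from the hinge axis, 15 mm from the free edge, 82 mm above the table when latched (the cover then stands 10 mm proud of the box). x along the hinge, z out of the face. Moves with the cover: 108 mm along the hinge, 97 mm long, 4 mm thick, 10 mm skirt.
- cover_hinge (a point): Middle of the cover's hinge axis, 78 mm above the table, 50 mm towards +y from the middle of the box; the cover's outer face is 4 mm from this axis. Turns with the cover: x along the hinge, -y towards the free edge, z out of the outer face.
- reset_button (a joint): Travel of the red reset button (m): 0 up, 0.006 fully down (5 N); springs back up.
- reset_button_top (a point): Middle of the top of the red reset button (30 mm across, yellow collar), 60 mm above the table, z up. It stands in the open well under the cover: 114 mm (x) by 103 mm (y), rim at 72 mm, floor at 28 mm; a black latch stands in the well at the middle of its -y wall: 42 mm (x) by 17 mm, up to 62 mm above the table.
- scale: Kitchen scale, black slab 150 x 180 x 18 mm with a white round pan (132 mm), 26 mm tall. Loose; leave it alone. Origin: centre of its underside.
- bowl: Steel bowl, 110 mm across, 45 mm tall. Loose; leave it alone. Origin: centre of its underside.
- jar: Glass jar with a brass-coloured lid, 76 mm across, 120 mm tall. Loose; leave it alone. Origin: centre of its underside.
- feed_cup: Green feeding cup, 68 mm across, 60 mm tall. Loose; leave it alone. Origin: centre of its underside.
- tape_roll: Roll of paper tape lying flat, 68 mm across, 25 mm tall. Loose; leave it alone. Origin: centre of its underside.
- forceps: Steel forceps lying flat, 130 mm long along its x, 9 mm tall. Loose; leave it alone. Origin: centre of its underside.

How it is judged:
By the outcome, as a careful person would: the job done as asked, in the order asked, and still so for the second after the job is handed in, with the robot touching nothing.
It also fails if it takes over 59 s, if anything falls off the work surface, if the arm or the gripper's body presses on something with over 40 N, if the wrist force passes 120 N, or if a joint passes its speed limit or range.

## Working session

There is one attempt and no reset: what is moved stays moved. The work goes in short steps, Python scripts to look and compute and a tool call to move; the robot and the scene stay as the last step left them, time stands still between calls to the robot, and variables do not carry over. Pictures are saved under pics/ and viewed, at most 10 in all, crops included, and the job is handed in when it is done.

Besides the shell and the picture viewer there is one more tool, called after ">>>" by a JSON object that holds its "api" and its "payload", one argument or row to a line. arm_command: Moves the arm, as the interface text tells. Its arguments: {"type":"object","properties":{"series":{"type":"array"},"squeeze":{"type":"number"}},"required":["series"]}

```bash
mkdir -p pics
cat > h.py <<'E'
import numpy as np, cv2
from workcell import sense, grab_frame, calibration, job
def pts(name,d):
    c=calibration(name);K=np.array(c["camera_matrix"]);T=np.array(c["cam_to_world"])
    v,u=np.mgrid[:480,:640]
    p=np.stack([(u-K[0,2])/K[0,0]*d,(v-K[1,2])/K[1,1]*d,d],-1)
    return p@T[:3,:3].T+T[:3,3]
def ray(name,u,v,z):
    c=calibration(name);K=np.array(c["camera_matrix"]);T=np.array(c["cam_to_world"])
    r=T[:3,:3]@np.linalg.solve(K,[u,v,1]);o=T[:3,3]
    return o+r*(z-o[2])/r[2]
def save(p,n): cv2.imwrite("pics/"+n,p[...,::-1])
E
python3 - <<'E'
from h import *
a,d=grab_frame("top");save(a,"top1.png");b,e=grab_frame("scene");save(b,"sc1.png")
np.savez("f1.npz",a=a,d=d,b=b,e=e)
for n in("top","scene"):
    c=calibration(n);print(np.round(c["cam_to_world"],2).tolist(),c["camera_matrix"])
# blue mask in top
h=cv2.cvtColor(a,cv2.COLOR_RGB2HSV)
m=cv2.inRange(h,(95,100,50),(130,255,255))
cs=sorted(cv2.findContours(m,0,2)[0],key=cv2.contourArea)[-3:]
for c in cs: print(cv2.contourArea(c),cv2.minAreaRect(c),[np.round(ray("top",*q,82),1).tolist() for q in cv2.boxPoints(cv2.minAreaRect(c))])
print(sense())
E
```

```text
[[-0.0, -1.0, 0.09, 424.84], [-1.0, 0.0, -0.0, 69.62], [0.0, -0.09, -1.0, 1405.83], [0.0, 0.0, 0.0, 1.0]] [[624.74962311   0.         328.72910621]
 [  0.         624.74962311 236.69518859]
 [  0.           0.           1.        ]]
[[0.76, 0.52, -0.38, 959.84], [0.64, -0.62, 0.44, -421.38], [-0.01, -0.59, -0.81, 965.24], [0.0, 0.0, 0.0, 1.0]] [[526.06948613   0.         325.70855788]
 [  0.         526.06948613 247.65449086]
 [  0.           0.           1.        ]]
2080.0 ((271.78668212890625, 231.68408203125), (50.216670989990234, 45.67548751831055), 58.172550201416016) [[577.9, 256.5, 82.0], [629.7, 174.2, 82.0], [538.1, 117.2, 82.0], [486.9, 199.3, 82.0]]
3123.5 ((381.5, 17.5), (35.0, 91.0), 90.0) [[1071.5, 49.3, 82.0], [1071.7, -151.5, 82.0], [991.7, -150.3, 82.0], [991.6, 49.5, 82.0]]
7690.0 ((39.5, 202.0), (134.0, 79.0), 90.0) [[767.6, 774.6, 82.0], [767.7, 604.4, 82.0], [478.7, 593.9, 82.0], [478.7, 760.7, 82.0]]
{'time': 0.1, 'qpos': array([-1.34631117e+00,  2.63491749e-01, -4.88285411e-02,  1.25938554e+00,
       -2.98826141e-05,  1.41548064e+00]), 'dq': array([-0.00055223, -0.00040969,  0.00163144,  0.00112018,  0.00155675,
       -0.00036261]), 'joint_efforts': array([ 2.57632222e-03, -6.38578176e+01,  3.85063219e+01,  9.99682263e-03,
       -1.51198456e-04,  5.48712606e-06]), 'position': array([ 194.5592079 , -487.35277055,  201.38104493]), 'orientation': array([-3.08422475e+00, -5.92839162e-01,  9.62828426e-05]), 'wrist_force': array([ 0.25255897, -0.02694199, -0.25624263]), 'wrist_torque': array([-0.05980147, -0.0531005 ,  0.04529137]), 'grip_force': 0.0, 'gripper_width': 85.21910640326776}
```

View pics/top1.png

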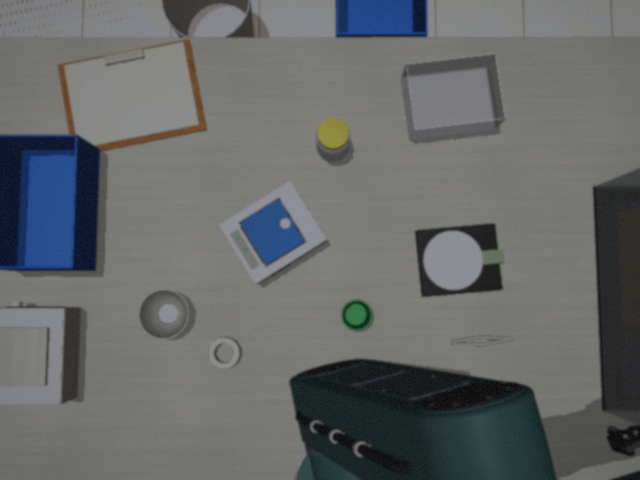

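View pics/sc1.png

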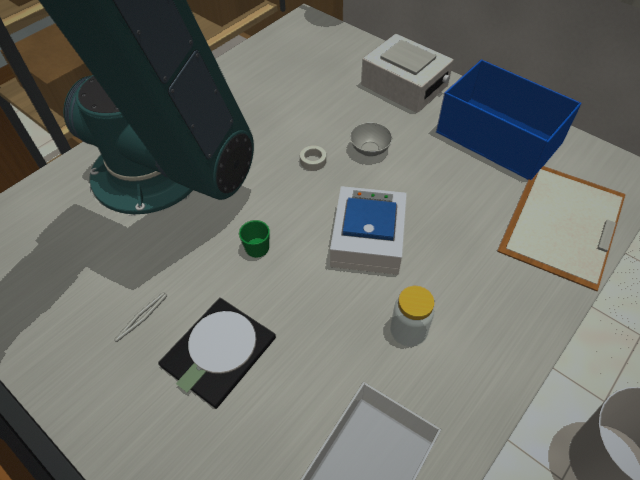

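The top view shows the box at about (273,233), with its lamps at (243,248) and the white spot at (285,224), so the free edge points away from the robot. The scene view shows the spot at (369,229). The jar, cup, bowl and tape are clear of the box. Next I'll cross-check the spot and cover corners in both views.

Run:
```python
from h import *
f=np.load("f1.npz")
for n,im,d in(("top",f["a"],f["d"]),("scene",f["b"],f["e"])):
    h=cv2.cvtColor(im,cv2.COLOR_RGB2HSV); m=cv2.inRange(h,(95,100,50),(130,255,255))
    lab=cv2.connectedComponentsWithStats(m)
    seed=(271,235) if n=="top" else (360,215)
    k=lab[1][seed[1],seed[0]]; b=(lab[1]==k).astype(np.uint8)
    c=max(cv2.findContours(b,0,2)[0],key=cv2.contourArea)
    hull=np.zeros_like(b);cv2.fillPoly(hull,[c],1)
    hole=cv2.morphologyEx(hull-b,cv2.MORPH_OPEN,np.ones((3,3),np.uint8))
    nn,_,st,ce=cv2.connectedComponentsWithStats(hole); i=1+np.argmax(st[1:,4])
    P=pts(n,d)
    print(n,"spot",ce[i],st[i,4],ray(n,*ce[i],82).round(1),"depthpt",P[int(ce[i][1]),int(ce[i][0])].round(1))
    Q=P[cv2.erode(b,np.ones((3,3)))>0];print("cover mean/med z",Q.mean(0).round(1),np.median(Q[:,2]))
    q=cv2.approxPolyDP(c,6,True)[:,0]; print([(x.tolist(),ray(n,*x,82).round(1).tolist()) for x in q.astype(float)])
    r=np.array([ray(n,*x[0],82)[:2] for x in c.astype(float)],np.float32);print(cv2.minAreaRect(r))
```

```text
Traceback (most recent call last):
ValueError: attempt to get argmax of an empty sequence
```

>>> {"api": "arm_command", "payload": {
  "series": [
    [-1, 0, 0, -0.8, 0, 0, -1],
    [-1, 0, 0, 0, 0, 0, -1],
    [-1, 0, 0, 0, 0, 0, -1],
    [-1, 0, 0, 0, 0, 0, -1],
    [-1, 0, 0, 0, 0, 0, -1],
    [-1, 0, 0, 0, 0, 0, -1],
    [-1, 0, 0, 0, 0, 0, -1],
    [-1, 0, 0, 0, 0, 0, -1]
  ]
}}

```text
time: 1.1
position: [194.6, -487.4, 249.5]
orientation: [-2.693, -1.616, -0.0]
wrist_force: [-0.1, 0.9, -0.5]
gripper_width: -0.1
grip_force: 0.0
```

Run:
```python
from h import *
f=np.load("f1.npz")
for n,im,d in(("top",f["a"],f["d"]),("scene",f["b"],f["e"])):
    h=cv2.cvtColor(im,cv2.COLOR_RGB2HSV); m=cv2.inRange(h,(95,100,50),(130,255,255))
    lab=cv2.connectedComponentsWithStats(m)
    seed=(265,235) if n=="top" else (360,215)
    k=lab[1][seed[1],seed[0]]; b=(lab[1]==k).astype(np.uint8)
    c=max(cv2.findContours(b,0,2)[0],key=cv2.contourArea)
    hull=np.zeros_like(b);cv2.fillPoly(hull,[cv2.convexHull(c)],1)
    nn,_,st,ce=cv2.connectedComponentsWithStats(hull-b,connectivity=4); i=1+np.argmax(st[1:,4])
    P=pts(n,d)
    print(n,b.sum(),"spot",ce[i],st[i,4],ray(n,*ce[i],82).round(1),"depthpt",P[int(ce[i][1]),int(ce[i][0])].round(1))
    Q=P[cv2.erode(b,np.ones((3,3)))>0];print("cover mean/med z",Q.mean(0).round(1),np.median(Q[:,2]))
    r=np.array([ray(n,*x[0],82)[:2] for x in c.astype(float)],np.float32);print(cv2.minAreaRect(r),cv2.boxPoints(cv2.minAreaRect(r)).round(1).tolist())
```

```text
top 2175 spot [285.07692308 222.83653846] 104 [576.9 158.6  82. ] depthpt [578.2 158.5  86.4]
cover mean/med z [555.8 188.5  88. ] 81.78622786799724
((558.1369018554688, 186.87734985351562), (107.61174011230469, 96.87580871582031), 32.18115234375) [[486.79998779296875, 199.1999969482422], [538.4000244140625, 117.19999694824219], [629.5, 174.5], [577.9000244140625, 256.5]]
scene 1813 spot [368.27631579 227.89473684] 76 [578.6 160.9  82. ] depthpt [577.  162.   82.8]
cover mean/med z [564.5 184.   83.7] 82.17287568045072
((563.7671508789062, 184.613037109375), (107.41241455078125, 105.553955078125), 31.87932014465332) [[490.29998779296875, 201.10000610351562], [546.0, 111.4000015258789], [637.2000122070312, 168.1999969482422], [581.5, 257.79998779296875]]
```

>>> {"api": "arm_command", "payload": {
  "series": [
    [-1, 0.75, 0.03, 0, 0, 0, -1],
    [-1, 0.74, 0.1, 0, 0, 0, -1],
    [-1, 0.73, 0.16, 0, 0, 0, -1],
    [-1, 0.715, 0.225, 0, 0, 0, -1],
    [-1, 0.69, 0.29, 0, 0, 0, -1],
    [-1, 0.665, 0.345, 0, 0, 0, -1],
    [-1, 0.63, 0.4, 0, 0, 0, -1],
    [-1, 0.595, 0.46, 0, 0, 0, -1]
  ]
}}

```text
time: 2.1
position: [378.9, -177.4, 249.7]
orientation: [-1.979, -2.44, 0.0]
wrist_force: [0.6, -0.2, -0.0]
gripper_width: -0.3
grip_force: 0.0
```

>>> {"api": "arm_command", "payload": {
  "series": [
    [-1, 0.6, 0.55, 0, 0, 0, -1],
    [-1, 0.55, 0.6, 0, 0, 0, -1],
    [-1, 0.49, 0.64, 0, 0, 0, -1],
    [-1, 0.435, 0.68, 0, 0, 0, -1],
    [-1, 0.37, 0.72, 0, 0, 0, 0],
    [-1, 0.37, 0.72, 0, 0, 0, 0],
    [-1, 0.3, 0.6, 0, 0, 0, 0],
    [-1, 0, 0, 0, 0, 0, 0]
  ]
}}

```text
time: 3.1
position: [549.7, 107.9, 248.8]
orientation: [-1.524, -2.745, 0.001]
wrist_force: [-0.4, -0.3, -1.2]
gripper_width: 0.1
grip_force: 0.0
```

>>> {"api": "arm_command", "payload": {
  "series": [
    [-1, 0.24, 0.42, 0.4, 0, 0, 0],
    [-1, 0.24, 0.43, 0.4, 0, 0, 0],
    [-1, 0, 0, 0.5, 0, 0, 0],
    [-1, 0, 0, 0.5, 0, 0, 0],
    [-1, 0, 0, 0.4, 0, 0, 0],
    [-1, 0, 0, 0.3, 0, 0, 0],
    [-1, 0, 0, 0, 0, 0, 0],
    [-1, 0, 0, 0, 0, 0, 0]
  ]
}}

```text
time: 4.1
position: [577.4, 156.9, 100.6]
orientation: [1.529, 2.744, 0.001]
wrist_force: [0.3, 0.6, 0.2]
gripper_width: -0.0
grip_force: 0.0
```

Run:
```python
from h import *
s=sense();print(s["position"],s["wrist_force"])
b,e=grab_frame("scene");save(cv2.resize(b[130:310,260:480],None,fx=3,fy=3),"sc2.png")
```

```text
[577.43819011 156.86540391 100.58305132] [0.30490418 0.57165226 0.19285838]
```

View pics/sc2.png

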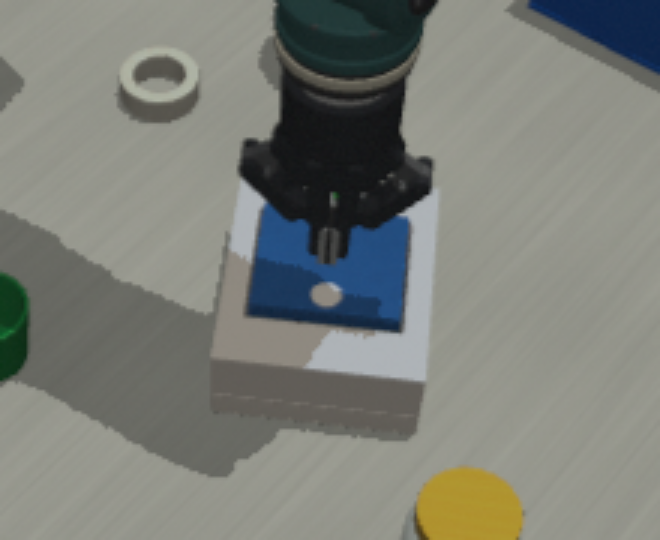

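Crop: the closed tips, at about (325,260), stand straight above the white spot at (327,294). I'll press down gently.

>>> {"api": "arm_command", "payload": {
  "series": [
    [-1, 0.035, 0, 0.08, 0, 0, 0],
    [-1, 0, 0, 0.08, 0, 0, 0],
    [-1, 0, 0, 0.07, 0, 0, 0],
    [-1, 0, 0, 0.04, 0, 0, 0],
    [-1, 0, 0, 0.04, 0, 0, 0],
    [-1, 0, 0, 0.04, 0, 0, 0],
    [-1, 0, 0, 0.03, 0, 0, 0],
    [-1, 0, 0, 0, 0, 0, 0]
  ]
}}

```text
time: 5.15
position: [576.0, 159.0, 76.9]
orientation: [-1.529, -2.744, 0.0]
wrist_force: [0.4, -0.1, -0.4]
gripper_width: -0.4
grip_force: 0.0
```

>>> {"api": "arm_command", "payload": {
  "series": [
    [-1, 0, 0, 0.02, 0, 0, 0],
    [-1, 0, 0, 0.02, 0, 0, 0],
    [-1, 0, 0, 0.02, 0, 0, 0],
    [-1, 0, 0, 0, 0, 0, 0],
    [-1, 0, 0, 0, 0, 0, 0],
    [-1, 0, 0, 0, 0, 0, 0],
    [-1, 0, 0, 0, 0, 0, 0],
    [-1, 0, 0, 0, 0, 0, 0]
  ]
}}

```text
time: 6.15
position: [576.2, 159.0, 73.4]
orientation: [1.529, 2.744, 0.0]
wrist_force: [-0.4, 0.9, 0.0]
gripper_width: 0.1
grip_force: 0.0
```

Run:
```python
from h import *
for i in range(3):
    b,e=grab_frame("scene");s=sense();print(s["position"].round(1),s["wrist_force"].round(2))
save(cv2.resize(b[130:310,260:480],None,fx=3,fy=3),"sc3.png")
```

```text
[576.1 159.   73.4] [ 0.34 -0.04 -0.92]
[576.1 159.   73.4] [0.12 0.4  0.2 ]
[576.2 159.   73.4] [-0.04  0.2  -0.03]
```

View pics/sc3.png

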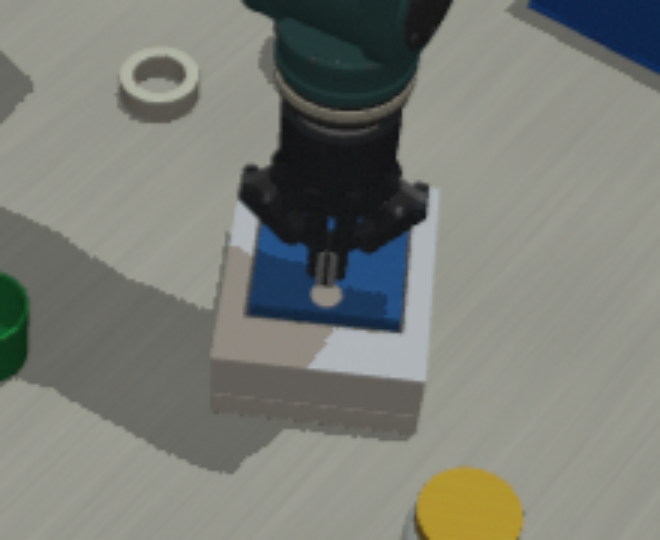

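The tip, at about (325,283), still hangs just short of the spot at (327,295), and the force is about 0. I'll check where the tip really is from the depth image.

Run:
```python
from h import *
b,e=grab_frame("scene");P=pts("scene",e)
c=calibration("scene");K=np.array(c["camera_matrix"]);T=np.linalg.inv(c["cam_to_world"])
q=sense()["position"];x=K@(T[:3,:3]@q+T[:3,3]);print("proj TCP",x[:2]/x[2])
for v in range(208,234,2): print(v,[(P[v,u].round(0).astype(int).tolist(),b[v,u].tolist()) for u in (366,369)])
```

```text
proj TCP [366.57768597 230.34290228]
208 [([578, 147, 160], [21, 22, 24]), ([574, 164, 141], [30, 28, 29])]
210 [([579, 145, 156], [22, 23, 24]), ([576, 161, 140], [30, 28, 30])]
212 [([580, 145, 150], [21, 23, 24]), ([581, 154, 143], [31, 31, 31])]
214 [([579, 148, 140], [46, 47, 46]), ([582, 154, 137], [46, 46, 46])]
216 [([581, 145, 138], [65, 66, 64]), ([584, 152, 135], [31, 33, 32])]
218 [([579, 148, 129], [66, 67, 66]), ([584, 152, 129], [42, 43, 42])]
220 [([580, 147, 123], [67, 69, 67]), ([584, 152, 121], [54, 54, 53])]
222 [([960, -421, 965], [70, 70, 69]), ([585, 152, 115], [62, 63, 62])]
224 [([579, 150, 107], [72, 72, 71]), ([586, 152, 110], [64, 64, 63])]
226 [([571, 162, 81], [139, 133, 124]), ([576, 166, 81], [135, 130, 122])]
228 [([576, 157, 83], [142, 136, 127]), ([580, 162, 81], [142, 137, 127])]
230 [([578, 153, 82], [142, 136, 127]), ([584, 155, 85], [142, 136, 127])]
232 [([582, 148, 84], [52, 68, 95]), ([587, 153, 82], [74, 83, 98])]
```

>>> {"api": "arm_command", "payload": {
  "series": [
    [-1, 0, 0, 0.04, 0, 0, 0],
    [-1, 0, 0, 0.04, 0, 0, 0],
    [-1, 0, 0, 0.04, 0, 0, 0],
    [-1, 0, 0, 0.04, 0, 0, 0],
    [-1, 0, 0, 0.03, 0, 0, 0],
    [-1, 0, 0, 0.03, 0, 0, 0],
    [-1, 0, 0, 0, 0, 0, 0],
    [-1, 0, 0, 0, 0, 0, 0]
  ]
}}

```text
time: 7.35
position: [576.2, 159.0, 60.2]
orientation: [1.529, 2.744, 0.0]
wrist_force: [0.0, 0.1, -0.4]
gripper_width: 0.0
grip_force: 0.0
```

```bash
cat > tip.py <<'E'
from h import *
F=[]
b,e=grab_frame("scene");P=pts("scene",e);s=sense()
print(s["position"].round(1),s["wrist_force"].round(2),s["wrist_torque"].round(2))
c=calibration("scene");K=np.array(c["camera_matrix"]);T=np.linalg.inv(c["cam_to_world"])
q=s["position"];x=K@(T[:3,:3]@q+T[:3,3]);u=int(round(x[0]/x[2]))
for v in range(216,236): print(v,P[v,u].round(0).astype(int).tolist(),b[v,u].tolist(),end=" ")
E
python3 tip.py
```

```text
[576.2 159.   60.3] [ 0.12 -0.83  0.32] [-0.02 -0.01 -0.03]
216 [581, 145, 138] [24, 24, 26] 217 [580, 147, 133] [21, 22, 24] 218 [579, 149, 127] [50, 51, 50] 219 [580, 148, 125] [67, 67, 66] 220 [581, 146, 124] [69, 69, 68] 221 [580, 147, 120] [68, 70, 68] 222 [580, 148, 116] [68, 69, 67] 223 [579, 149, 110] [69, 70, 68] 224 [581, 148, 110] [70, 70, 69] 225 [580, 150, 104] [71, 72, 70] 226 [581, 147, 104] [71, 71, 70] 227 [580, 150, 97] [71, 71, 70] 228 [580, 151, 93] [70, 71, 70] 229 [578, 154, 85] [119, 115, 108] 230 [578, 154, 81] [140, 135, 126] 231 [581, 150, 84] [113, 115, 118] 232 [582, 149, 83] [50, 68, 94] 233 [584, 146, 83] [28, 55, 90] 234 [583, 148, 77] [21, 43, 68] 235 [584, 147, 75] [23, 40, 62]
```

>>> {"api": "arm_command", "payload": {
  "series": [
    [-1, 0, 0, 0.03, 0, 0, 0],
    [-1, 0, 0, 0.03, 0, 0, 0],
    [-1, 0, 0, 0.03, 0, 0, 0],
    [-1, 0, 0, 0.03, 0, 0, 0],
    [-1, 0, 0, 0.03, 0, 0, 0],
    [-1, 0, 0, 0.03, 0, 0, 0],
    [-1, 0, 0, 0, 0, 0, 0],
    [-1, 0, 0, 0, 0, 0, 0]
  ]
}}

```text
time: 8.4
position: [576.1, 159.0, 49.4]
orientation: [1.529, 2.744, -0.0]
wrist_force: [0.4, -0.4, 0.2]
gripper_width: 0.2
grip_force: 0.4
```

```bash
python3 tip.py
```

```text
[576.2 159.   49.4] [-0.11 -0.34  1.13] [-0.16 -0.03 -0.01]
216 [579, 148, 134] [21, 23, 24] 217 [579, 148, 131] [23, 24, 26] 218 [580, 147, 129] [20, 22, 23] 219 [580, 146, 127] [19, 21, 21] 220 [580, 147, 123] [21, 24, 25] 221 [580, 148, 118] [54, 54, 54] 222 [579, 149, 114] [74, 75, 74] 223 [579, 149, 111] [72, 72, 71] 224 [579, 150, 107] [71, 72, 71] 225 [580, 148, 106] [70, 71, 70] 226 [581, 148, 104] [70, 71, 70] 227 [581, 149, 99] [70, 71, 70] 228 [581, 149, 96] [71, 71, 70] 229 [582, 148, 93] [71, 72, 70] 230 [581, 149, 89] [62, 63, 61] 231 [582, 149, 86] [63, 64, 62] 232 [581, 150, 80] [111, 108, 104] 233 [583, 147, 82] [69, 82, 102] 234 [583, 148, 77] [33, 61, 93] 235 [585, 146, 77] [23, 45, 71]
```

>>> {"api": "arm_command", "payload": {
  "series": [
    [-1, 0, 0, 0.02, 0, 0, 0],
    [-1, 0, 0, 0.02, 0, 0, 0],
    [-1, 0, 0, 0.02, 0, 0, 0],
    [-1, 0, 0, 0.02, 0, 0, 0],
    [-1, 0, 0, 0, 0, 0, 0],
    [-1, 0, 0, 0, 0, 0, 0],
    [-1, 0, 0, 0, 0, 0, 0],
    [-1, 0, 0, 0, 0, 0, 0]
  ]
}}

```text
time: 9.45
position: [576.1, 159.1, 44.6]
orientation: [-1.529, -2.744, -0.0]
wrist_force: [-0.8, -0.7, 1.9]
gripper_width: 0.1
grip_force: 0.8
```

```bash
python3 tip.py
```

```text
[576.1 159.1  44.6] [-0.22  0.72  1.5 ] [0.03 0.04 0.08]
216 [583, 141, 144] [20, 22, 22] 217 [579, 149, 130] [19, 20, 22] 218 [579, 148, 128] [19, 21, 22] 219 [581, 146, 128] [23, 25, 27] 220 [580, 147, 123] [22, 24, 24] 221 [580, 148, 119] [22, 24, 25] 222 [580, 149, 115] [23, 24, 25] 223 [580, 148, 113] [84, 84, 83] 224 [581, 147, 111] [74, 74, 73] 225 [581, 148, 107] [70, 70, 68] 226 [579, 151, 99] [72, 72, 70] 227 [580, 150, 96] [71, 71, 70] 228 [579, 151, 92] [71, 73, 71] 229 [581, 148, 93] [71, 71, 70] 230 [582, 148, 91] [64, 64, 63] 231 [582, 149, 86] [61, 62, 61] 232 [581, 151, 80] [61, 61, 60] 233 [583, 148, 81] [68, 67, 65] 234 [580, 152, 71] [131, 129, 123] 235 [582, 149, 73] [67, 79, 102]
```

>>> {"api": "arm_command", "payload": {
  "series": [
    [-1, 0, 0, 0.02, 0, 0, 0],
    [-1, 0, 0, 0.02, 0, 0, 0],
    [-1, 0, 0, 0, 0, 0, 0],
    [-1, 0, 0, 0, 0, 0, 0],
    [-1, 0, 0, 0, 0, 0, 0],
    [-1, 0, 0, 0, 0, 0, 0],
    [-1, 0, 0, 0, 0, 0, 0],
    [-1, 0, 0, 0, 0, 0, 0]
  ]
}}

```text
time: 10.5
position: [576.2, 159.2, 42.7]
orientation: [1.528, 2.744, 0.001]
wrist_force: [-2.8, -0.5, 10.0]
gripper_width: 0.0
grip_force: 4.6
```

>>> {"api": "arm_command", "payload": {
  "series": [
    [-1, 0, 0, -0.4, 0, 0, 0],
    [-1, -0.5, 0, -0.8, 0, 0, 0],
    [-1, -0.7, 0, -0.7, 0, 0, 0],
    [-1, -0.7, 0, -0.5, 0, 0, 0],
    [-1, 0, 0, 0, 0, 0, 0],
    [-1, 0, 0, 0, 0, 0, 0],
    [-1, 0, 0, 0, 0, 0, 0],
    [-1, 0, 0, 0, 0, 0, 0]
  ]
}}

```text
time: 11.5
position: [635.6, 62.8, 185.8]
orientation: [-1.527, -2.745, 0.001]
wrist_force: [-0.6, 0.0, 0.2]
gripper_width: -0.0
grip_force: 0.0
```

>>> {"api": "arm_command", "payload": {
  "series": [
    [-1, 0, 0, 0, 0, 0, 0],
    [-1, 0, 0, 0, 0, 0, 0],
    [-1, 0, 0, 0, 0, 0, 0],
    [-1, 0, 0, 0, 0, 0, 0],
    [-1, 0, 0, 0, 0, 0, 0],
    [-1, 0, 0, 0, 0, 0, 0],
    [-1, 0, 0, 0, 0, 0, 0],
    [-1, 0, 0, 0, 0, 0, 0]
  ]
}}

```text
time: 12.5
position: [636.2, 62.1, 186.2]
orientation: [1.529, 2.744, 0.0]
wrist_force: [0.5, -0.5, -0.0]
gripper_width: 0.2
grip_force: 0.0
```

Run:
```python
from h import *
a,d=grab_frame("top");b,e=grab_frame("scene")
np.savez("f2.npz",a=a,d=d,b=b,e=e)
save(np.hstack([cv2.resize(a[150:310,200:360],None,fx=2.5,fy=2.5),cv2.resize(b[130:290,280:440],None,fx=2.5,fy=2.5)]),"both4.png")
for n,im,dd in(("top",a,d),("scene",b,e)):
    h=cv2.cvtColor(im,cv2.COLOR_RGB2HSV); m=cv2.inRange(h,(0,130,60),(8,255,255))|cv2.inRange(h,(172,130,60),(180,255,255))
    nn,_,st,ce=cv2.connectedComponentsWithStats(m)
    P=pts(n,dd)
    for i in range(1,nn):
        if st[i,4]>15: print(n,ce[i].round(1),st[i,4],ray(n,*ce[i],60).round(1),P[int(ce[i][1]),int(ce[i][0])].round(1))
```

```text
top [273.3 231. ] 81 [561.7 185.4  60. ] [563.8 186.1  60.2]
```

View pics/both4.png

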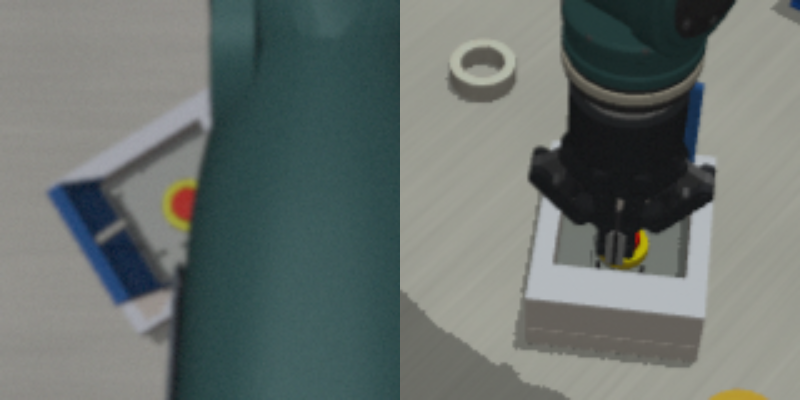

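The cover stands open. The top crop shows the red button at about (185,205), with part of it behind the arm. I'll fit its circle from the visible arc.

Run:
```python
from h import *
from scipy.optimize import least_squares
f=np.load("f2.npz")
for n,im,d,seed in(("top",f["a"],f["d"],(273,231)),("scene",f["b"],f["e"],(374,226))):
    h=cv2.cvtColor(im,cv2.COLOR_RGB2HSV); m=cv2.inRange(h,(0,130,60),(8,255,255))|cv2.inRange(h,(172,130,60),(180,255,255))|cv2.inRange(h,(20,110,80),(36,255,255))
    nn,l,st,ce=cv2.connectedComponentsWithStats(m)
    i=1+np.argmin(np.hypot(*(ce[1:]-seed).T)); v,u=np.where(l==i)
    w=np.array([ray(n,a,b,57)[:2] for a,b in zip(u,v)])
    R=[0.847,0.531]; bx=(w-[560.5,186.6])@np.array([[.847,-.531],[.531,.847]])
    print(n,st[i],"box-frame extent",bx.min(0).round(1),bx.max(0).round(1))
    print("world extents",w.min(0).round(1),w.max(0).round(1))
```

```text
top [265 222  14  20 172] box-frame extent [-19.7 -19.3] [19.5 17.6]
world extents [540.2 175.6] [581.6 203.7]
scene [364 222  16  16  88] box-frame extent [ -5.8 -36.6] [24.3  7.4]
world extents [569.1 153.8] [590.9 202.9]
```

>>> {"api": "arm_command", "payload": {
  "series": [
    [-1, 0.8, 0, 0, 0, 0, 0],
    [-1, 0.8, 0, 0, 0, 0, 0],
    [-1, 0.79, 0.01, 0.2, 0, 0, 0],
    [-1, 0, 0, 0.6, 0, 0, 0],
    [-1, 0, 0, 0.6, 0, 0, 0],
    [-1, 0, 0, 0.6, 0, 0, 0],
    [-1, 0, 0, 0.3, 0, 0, 0],
    [-1, 0, 0, 0, 0, 0, 0]
  ]
}}

```text
time: 13.6
position: [560.3, 184.2, 47.2]
orientation: [-1.528, -2.743, 0.002]
wrist_force: [-0.4, 1.4, -0.5]
gripper_width: 0.3
grip_force: 0.0
```

Run:
```python
from h import *
b,e=grab_frame("scene");s=sense();print(s["position"].round(1),s["wrist_force"].round(2))
save(cv2.resize(b[110:290,270:490],None,fx=3,fy=3),"sc5.png")
```

```text
[561.1 184.3  48.3] [0.84 0.15 0.69]
```

View pics/sc5.png

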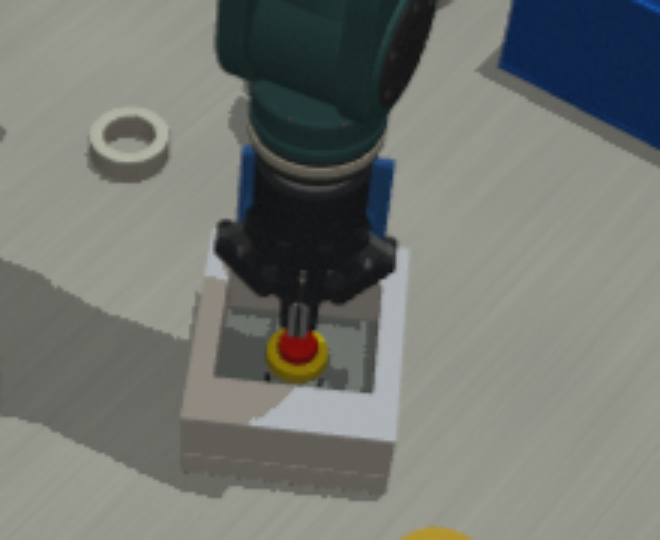

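The tip, at about (297,335), is over the red button at (297,347), and the cover stands open behind the gripper. Pressing now.

>>> {"api": "arm_command", "payload": {
  "series": [
    [-1, 0, 0, 0.1, 0, 0, 0],
    [-1, 0, 0, 0.1, 0, 0, 0],
    [-1, 0, 0, 0.08, 0, 0, 0],
    [-1, 0, 0, 0.05, 0, 0, 0],
    [-1, 0, 0, 0.04, 0, 0, 0],
    [-1, 0, 0, 0.03, 0, 0, 0],
    [-1, 0, 0, 0, 0, 0, 0],
    [-1, 0, 0, 0, 0, 0, 0]
  ]
}}

```text
time: 14.65
position: [561.9, 184.5, 27.7]
orientation: [1.527, 2.742, 0.004]
wrist_force: [-15.1, -3.4, 52.4]
gripper_width: -0.2
grip_force: 26.2
```

>>> {"api": "arm_command", "payload": {
  "series": [
    [-1, 0, 0, -0.06, 0, 0, 0],
    [-1, 0, 0, 0, 0, 0, 0],
    [-1, 0, 0, 0, 0, 0, 0],
    [-1, 0, 0, 0, 0, 0, 0],
    [-1, 0, 0, 0, 0, 0, 0],
    [-1, 0, 0, 0, 0, 0, 0],
    [-1, 0, 0, 0, 0, 0, 0],
    [-1, 0, 0, 0, 0, 0, 0]
  ]
}}

```text
time: 15.65
position: [561.5, 184.4, 28.4]
orientation: [1.528, 2.744, 0.001]
wrist_force: [-3.0, -1.7, 11.5]
gripper_width: -0.2
grip_force: 5.6
```

Run:
```python
from h import *
b,e=grab_frame("scene");s=sense();print(s["position"].round(1),s["wrist_force"].round(2),s["wrist_torque"].round(2))
save(cv2.resize(b[150:270,290:430],None,fx=5,fy=5),"sc6.png")
P=pts("scene",e)
for u in (366,369,372): print(u,[(v,P[v,u].round(0).astype(int).tolist(),b[v,u].tolist()) for v in range(218,234,2)])
```

```text
[561.5 184.4  28.4] [-3.31 -0.56 10.97] [-0.11  0.42 -0.02]
366 [(218, [563, 172, 93], [49, 51, 50]), (220, [563, 172, 86], [54, 55, 54]), (222, [563, 174, 77], [63, 62, 62]), (224, [563, 174, 70], [65, 65, 64]), (226, [564, 174, 64], [80, 66, 63]), (228, [565, 173, 58], [119, 25, 21]), (230, [566, 172, 53], [97, 23, 12]), (232, [568, 169, 51], [133, 112, 10])]
369 [(218, [568, 176, 94], [35, 35, 34]), (220, [568, 176, 86], [30, 30, 28]), (222, [568, 177, 78], [33, 32, 33]), (224, [569, 177, 72], [32, 33, 32]), (226, [570, 176, 67], [41, 41, 41]), (228, [570, 177, 59], [117, 29, 25]), (230, [573, 174, 57], [115, 16, 13]), (232, [574, 173, 52], [129, 107, 10])]
372 [(218, [575, 178, 96], [49, 51, 51]), (220, [573, 181, 85], [49, 51, 51]), (222, [572, 183, 76], [46, 46, 47]), (224, [571, 185, 66], [40, 40, 41]), (226, [571, 186, 58], [108, 33, 29]), (228, [574, 182, 57], [117, 17, 12]), (230, [577, 179, 55], [98, 15, 11]), (232, [580, 174, 56], [134, 114, 10])]
```

View pics/sc6.png

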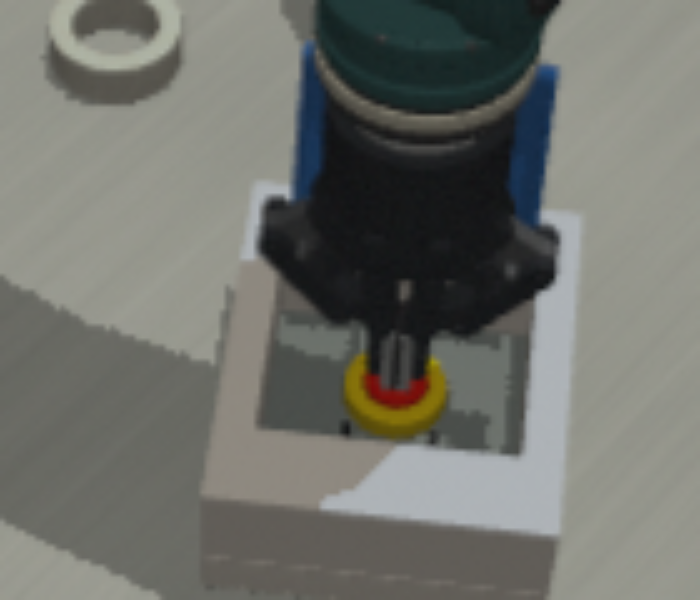

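Crop: the tips sit on the red disc at about (397,380), inside the yellow ring. The height looks doubtful, so I'll back off in small steps. If the button is down, its spring force should fade gradually.

>>> {"api": "arm_command", "payload": {
  "series": [
    [-1, 0, 0, -0.02, 0, 0, 0],
    [-1, 0, 0, 0, 0, 0, 0],
    [-1, 0, 0, 0, 0, 0, 0],
    [-1, 0, 0, 0, 0, 0, 0],
    [-1, 0, 0, 0, 0, 0, 0],
    [-1, 0, 0, 0, 0, 0, 0],
    [-1, 0, 0, 0, 0, 0, 0],
    [-1, 0, 0, 0, 0, 0, 0]
  ]
}}

```text
time: 16.7
position: [561.3, 184.4, 29.0]
orientation: [1.529, 2.744, 0.0]
wrist_force: [2.8, -0.5, 4.3]
gripper_width: -0.0
grip_force: 2.3
```

```bash
cat > m.py <<'E'
from h import *
F=[];E=[]
for i in range(6):
    b,e=grab_frame("scene");F.append(sense()["wrist_force"]);E.append(e)
s=sense();print(s["position"].round(1),np.mean(F,0).round(2))
P=pts("scene",np.median(E,0))
def box(P): 
    w=P[...,:2]-[560.5,186.6]; return np.dstack([w@[.847,.531],w@[-.531,.847],P[...,2]])
def rep(im,P,t):
    B=box(P);h=cv2.cvtColor(im,cv2.COLOR_RGB2HSV)
    red=(cv2.inRange(h,(0,150,60),(6,255,255))|cv2.inRange(h,(174,150,60),(180,255,255)))>0
    near=(abs(B[...,0])<60)&(abs(B[...,1])<90)
    r=B[red&near];print(t,"red n",len(r),"z pct",np.percentile(r[:,2],[10,50,90]).round(1) if len(r) else "")
    rim=near&(abs(B[...,1]+75)<8);print(" rim z",np.median(B[rim][:,2]).round(1))
    return B
f=np.load("f2.npz");rep(f["b"],pts("scene",f["e"]),"before")
B=rep(b,P,"now")
dark=(b.max(2)<85)&(abs(B[...,0])<13)&(B[...,1]<0)&(B[...,1]>-22)&(B[...,2]>45)&(B[...,2]<100)
print("tip front lowest z",np.sort(B[dark][:,2])[:8].round(1))
E
python3 m.py
```

```text
[561.3 184.3  29. ] [2.91 0.7  4.45]
before red n 9 z pct [59.5 62.8 64. ]
 rim z 71.9
now red n 43 z pct [56.8 58.  58.9]
 rim z 477.2
tip front lowest z [57.8 60.6 60.9 61.6 61.7 64.7 64.9 65.2]
```

>>> {"api": "arm_command", "payload": {
  "series": [
    [-1, 0, 0, -0.03, 0, 0, 0],
    [-1, 0, 0, 0, 0, 0, 0],
    [-1, 0, 0, 0, 0, 0, 0],
    [-1, 0, 0, 0, 0, 0, 0],
    [-1, 0, 0, 0, 0, 0, 0],
    [-1, 0, 0, 0, 0, 0, 0],
    [-1, 0, 0, 0, 0, 0, 0],
    [-1, 0, 0, 0, 0, 0, 0]
  ]
}}

```text
time: 18.0
position: [561.2, 184.3, 30.8]
orientation: [-1.529, -2.744, 0.0]
wrist_force: [2.2, -0.1, 4.0]
gripper_width: -0.0
grip_force: 1.8
```

```bash
python3 m.py
```

```text
[561.1 184.3  30.8] [3.06 0.37 3.45]
before red n 9 z pct [59.5 62.8 64. ]
 rim z 71.9
now red n 53 z pct [57.6 59.5 60.6]
 rim z 478.5
tip front lowest z [61.  64.6 66.  66.2 66.6 66.9 67.5 67.9]
```

>>> {"api": "arm_command", "payload": {
  "series": [
    [-1, 0, 0, -0.04, 0, 0, 0],
    [-1, 0, 0, 0, 0, 0, 0],
    [-1, 0, 0, 0, 0, 0, 0],
    [-1, 0, 0, 0, 0, 0, 0],
    [-1, 0, 0, 0, 0, 0, 0],
    [-1, 0, 0, 0, 0, 0, 0],
    [-1, 0, 0, 0, 0, 0, 0],
    [-1, 0, 0, 0, 0, 0, 0]
  ]
}}

```text
time: 19.3
position: [560.9, 184.3, 33.1]
orientation: [-1.529, -2.744, 0.0]
wrist_force: [-1.7, -0.0, 2.4]
gripper_width: 0.0
grip_force: 1.1
```

```bash
python3 m.py
```

```text
[561.  184.3  33.1] [-1.67 -0.44  2.09]
before red n 9 z pct [59.5 62.8 64. ]
 rim z 71.9
now red n 61 z pct [57.6 61.6 63.2]
 rim z 480.9
tip front lowest z [55.7 56.4 57.1 57.1 57.5 57.5 59.3 62.9]
```

The force faded smoothly (4.4, 3.5, 2.1 N over 4 mm), so the button had been fully down and is now coming back up. Next I'll lift and go behind the open cover.

>>> {"api": "arm_command", "payload": {
  "series": [
    [-1, 0, 0, -0.6, 0, 0, 0],
    [-1, 0, 0, -0.7, 0, 0, 0],
    [-1, 0, 0, -0.7, 0, 0, 0],
    [-1, 0, 0, -0.65, 0, 0, 0],
    [-1, 0.2, 0, 0, 0, 0, 0],
    [-1, 0.6, 0, 0, 0, 0, 0],
    [-1, 0.7, 0, 0, 0, 0, 0],
    [-1, 0.6, 0, 0, 0, 0, 0]
  ]
}}

```text
time: 20.6
position: [493.6, 292.7, 191.2]
orientation: [-1.528, -2.744, 0.001]
wrist_force: [0.5, 0.5, -0.1]
gripper_width: 0.0
grip_force: 0.0
```

Run:
```python
from h import *
b,e=grab_frame("scene");s=sense();print(s["position"].round(1),s["wrist_force"].round(2))
w=s["position"][:2]-[560.5,186.6];print("bx,by",w@[.847,.531],w@[-.531,.847])
save(cv2.resize(b[90:290,270:490],None,fx=3,fy=3),"sc7.png")
```

```text
[491.5 295.4 191.3] [-2.57  3.61 -0.03]
bx,by -0.6590571345089999 128.7778699690244
```

View pics/sc7.png

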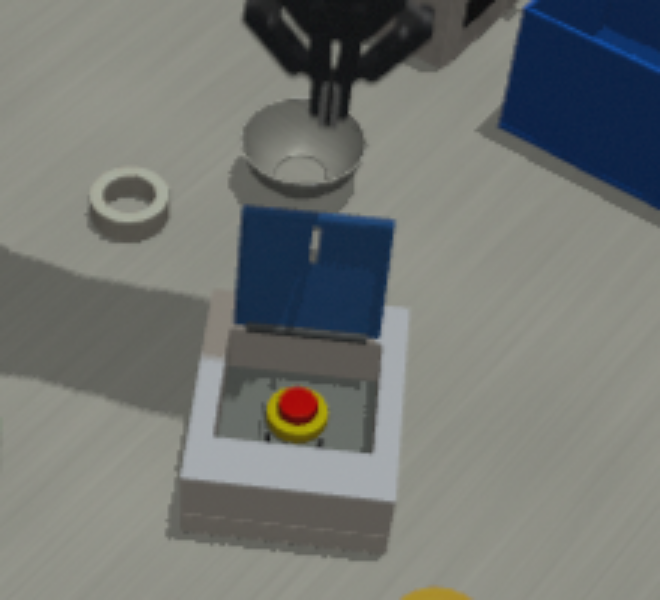

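Crop: the button has sprung back up at (297,403), and the open cover spans (240–395, 205–335) with the fingers behind it. The bowl is well below the tips. I'll lower behind the cover and sweep it shut.

>>> {"api": "arm_command", "payload": {
  "series": [
    [-1, 0, 0, 0.4, 0, 0, 0],
    [-1, 0, 0, 0.4, 0, 0, 0],
    [-1, 0, 0, 0.28, 0, 0, 0],
    [-1, -0.25, 0, 0, 0, 0, 0],
    [-1, -0.25, 0, 0, 0, 0, 0],
    [-1, -0.2, 0, 0, 0, 0, 0],
    [-1, -0.2, 0, 0, 0, 0, 0],
    [-1, -0.17, 0, 0, 0, 0, 0]
  ]
}}

```text
time: 21.65
position: [529.2, 236.2, 127.6]
orientation: [1.529, 2.744, 0.001]
wrist_force: [0.6, 1.0, 0.5]
gripper_width: -0.0
grip_force: 0.4
```

```bash
cat > q.py <<'E'
from h import *
b,e=grab_frame("scene");s=sense();print(s["position"].round(1),s["wrist_force"].round(2))
w=s["position"][:2]-[560.5,186.6];print("bx,by",w@[.847,.531],w@[-.531,.847])
E
python3 q.py
```

```text
[529.7 235.4 127.5] [ 0.96 -0.85 -0.66]
bx,by -0.13668639673912775 57.69285913038878
```

>>> {"api": "arm_command", "payload": {
  "series": [
    [-1, -0.11, 0, 0.03, 0, 0, 0],
    [-1, -0.11, 0, 0.03, 0, 0, 0],
    [-1, -0.17, 0, 0.04, 0, 0, 0],
    [-1, -0.16, 0, 0.04, 0, 0, 0],
    [-1, -0.16, 0, 0.08, 0, 0, 0],
    [-1, -0.16, 0, 0.08, 0, 0, 0],
    [-1, -0.14, 0, 0.12, 0, 0, 0],
    [-1, -0.14, 0, 0.12, 0, 0, 0]
  ]
}}

```text
time: 22.7
position: [565.2, 177.7, 94.4]
orientation: [-1.529, -2.744, 0.0]
wrist_force: [-0.4, 1.0, 0.8]
gripper_width: 0.0
grip_force: 0.4
```

```bash
python3 q.py
python3 - <<'E'
from h import *
b,e=grab_frame("scene");save(cv2.resize(b[90:290,270:490],None,fx=3,fy=3),"sc8.png")
E
```

```text
[565.3 176.9  93.5] [ 0.88 -0.04 -1.38]
bx,by -1.0418050575550089 -10.748602815129917
```

View pics/sc8.png

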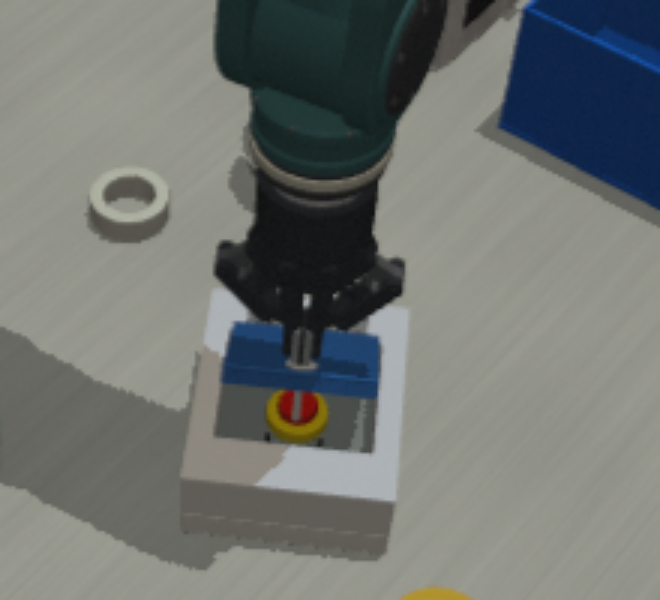

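Crop: the cover is swung to about 30°, with the tips on its outer face beside the spot at (300,360). I'll carry on down.

>>> {"api": "arm_command", "payload": {
  "series": [
    [-1, -0.08, 0, 0.1, 0, 0, 0],
    [-1, -0.08, 0, 0.1, 0, 0, 0],
    [-1, -0.07, 0, 0.09, 0, 0, 0],
    [-1, -0.04, 0, 0.09, 0, 0, 0],
    [-1, -0.03, 0, 0.09, 0, 0, 0],
    [-1, -0.03, 0, 0.09, 0, 0, 0],
    [-1, -0.02, 0, 0.06, 0, 0, 0],
    [-1, 0, 0, 0, 0, 0, 0]
  ]
}}

```text
time: 23.8
position: [576.0, 160.3, 57.6]
orientation: [-1.529, -2.744, 0.0]
wrist_force: [-0.7, -0.3, 1.1]
gripper_width: -0.1
grip_force: 0.3
```

```bash
python3 q.py
```

```text
[576.  160.3  57.8] [-1.07  0.11  0.9 ]
bx,by -0.831495876870959 -30.505341612305454
```

>>> {"api": "arm_command", "payload": {
  "series": [
    [-1, 0, 0, 0.06, 0, 0, 0],
    [-1, 0, 0, 0.05, 0, 0, 0],
    [-1, 0, 0, 0.04, 0, 0, 0],
    [-1, 0, 0, 0.04, 0, 0, 0],
    [-1, 0, 0, 0.03, 0, 0, 0],
    [-1, 0, 0, 0.02, 0, 0, 0],
    [-1, 0, 0, 0, 0, 0, 0],
    [-1, 0, 0, 0, 0, 0, 0]
  ]
}}

```text
time: 24.85
position: [576.1, 160.5, 43.7]
orientation: [1.529, 2.744, 0.001]
wrist_force: [-0.8, 0.1, 6.9]
gripper_width: 0.2
grip_force: 2.8
```

```bash
python3 q.py
```

```text
[576.1 160.5  43.7] [-0.57 -0.13  6.72]
bx,by -0.6418700075832354 -30.437094849872526
```

>>> {"api": "arm_command", "payload": {
  "series": [
    [-1, 0, 0, 0.015, 0, 0, 0],
    [-1, 0, 0, 0, 0, 0, 0],
    [-1, 0, 0, 0, 0, 0, 0],
    [-1, 0, 0, 0, 0, 0, 0],
    [-1, 0, 0, 0, 0, 0, 0],
    [-1, 0, 0, 0, 0, 0, 0],
    [-1, 0, 0, 0, 0, 0, 0],
    [-1, 0, 0, 0, 0, 0, 0]
  ]
}}

```text
time: 25.9
position: [576.2, 160.5, 43.1]
orientation: [1.528, 2.744, 0.001]
wrist_force: [-2.2, 0.3, 10.0]
gripper_width: -0.2
grip_force: 4.7
```

At the stop. I'll release straight up and clear the view.

>>> {"api": "arm_command", "payload": {
  "series": [
    [-1, 0, 0, -0.1, 0, 0, 0],
    [-1, 0, 0, -0.2, 0, 0, 0],
    [-1, 0, 0, -0.6, 0, 0, 0],
    [-1, 0, 0, -0.7, 0, 0, 0],
    [-1, 0, 0, -0.7, 0, 0, 0],
    [-1, -0.7, 0, -0.3, 0, 0, 0],
    [-1, -0.8, 0, 0, 0, 0, 0],
    [-1, -0.8, 0, 0, 0, 0, 0]
  ]
}}

```text
time: 26.9
position: [649.2, 41.9, 199.5]
orientation: [1.528, 2.744, 0.001]
wrist_force: [0.2, 0.7, 0.6]
gripper_width: 0.2
grip_force: 0.0
```

>>> {"api": "arm_command", "payload": {
  "series": [
    [-1, -0.5, -0.5, 0, 0, 0, 0],
    [-1, -0.5, -0.5, 0, 0, 0, 0],
    [-1, -0.5, -0.5, 0, 0, 0, 0],
    [-1, -0.4, -0.4, 0, 0, 0, 0],
    [-1, 0, 0, 0, 0, 0, 0],
    [-1, 0, 0, 0, 0, 0, 0],
    [-1, 0, 0, 0, 0, 0, 0],
    [-1, 0, 0, 0, 0, 0, 0]
  ]
}}

```text
time: 27.9
position: [611.9, -113.2, 198.5]
orientation: [-1.527, -2.745, -0.0]
wrist_force: [0.4, -0.9, -0.3]
gripper_width: -0.0
grip_force: 0.0
```

Run:
```python
from h import *
a,d=grab_frame("top");b,e=grab_frame("scene")
save(np.hstack([cv2.resize(a[150:310,200:360],None,fx=2.5,fy=2.5),cv2.resize(b[130:290,280:440],None,fx=2.5,fy=2.5)]),"both9.png")
f=np.load("f1.npz")
for n,im,dd,seed in(("scene",b,e,(360,215)),("top",a,d,(265,235)),("scene0",f["b"],f["e"],(360,215)),("top0",f["a"],f["d"],(265,235))):
    h=cv2.cvtColor(im,cv2.COLOR_RGB2HSV); m=cv2.inRange(h,(95,100,50),(130,255,255))
    l=cv2.connectedComponents(m)[1];k=l[seed[1],seed[0]];nm=n.rstrip("0")
    msk=(l==k).astype(np.uint8);c=max(cv2.findContours(msk,0,2)[0],key=cv2.contourArea)
    r=np.array([ray(nm,*x[0],82)[:2] for x in c.astype(float)],np.float32)
    print(n,cv2.minAreaRect(r),np.median(pts(nm,dd)[msk>0][:,2]))
s=sense();print(s["time"],s["position"],s["wrist_force"])
```

```text
scene ((563.8668823242188, 184.54296875), (107.26754760742188, 105.39566040039062), 31.993650436401367) 82.11574182304662
top ((558.1736450195312, 186.86801147460938), (107.3724136352539, 97.11456298828125), 32.34053039550781) 81.73820417324418
scene0 ((563.7671508789062, 184.613037109375), (107.41241455078125, 105.553955078125), 31.87932014465332) 82.13176824744971
top0 ((558.1369018554688, 186.87734985351562), (107.61174011230469, 96.87580871582031), 32.18115234375) 81.70161058389067
28.0 [ 611.81990628 -113.3889559   198.47312852] [-0.53506431 -0.79566883 -0.13766214]
```

View pics/both9.png

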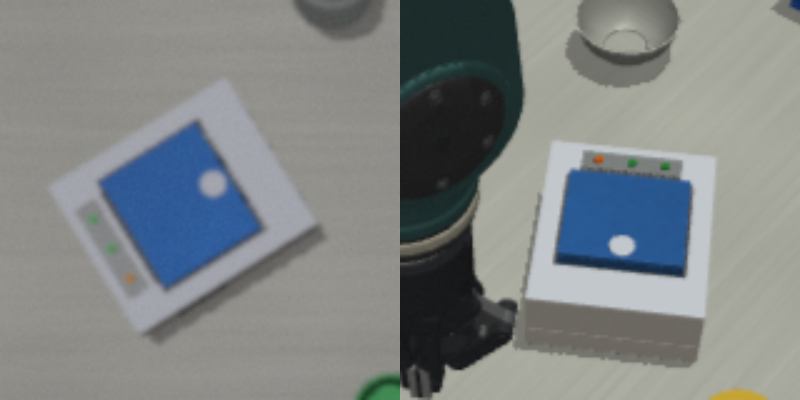

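Both views show the cover shut at its original height. It matches the first pictures to about 0.1 mm and 0.2°, so the box has not moved. The spot is at (213,184) in the top crop and the arm is clear, so I'm handing in.

```bash
python3 -c "
from workcell import job
print(job.job_done())"
```

```text
the job is handed in; nothing more can be done
None
```

The alarm reset is done and handed in at about 28 s: the cover was popped open, the red button pressed fully down (harder than needed, up to 52 N at the wrist), and the cover latched shut again with the box still in its place.

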